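# Seal the dry box and snap its keeper shut

## Robot

A 7-joint arm with a two-finger parallel gripper is mounted at the origin on the work surface. World frame = base frame: x ahead of the robot, y to its left, z up, the work surface at z = 0. Lengths are in m, angles in rad, forces in N, time in s.
With the tool pointing down it reaches from about 0.425 to 0.875 m from the base axis. Payload 4.7 kg.
Tool frame: the origin (TCP) lies at the very end of the fingers, on their centre line; the grasp point (between the pads) lies 19 mm behind it; z points along the fingers, y is the direction in which the jaws open and shut (so a half turn about z gives the same grasp; the last joint's range is limited). The gripper opens to 87 mm and grips with 3 to 60 N. Pads are 19 mm wide; open, the fingers measure 117 mm over their backs; the gripper's body (75 mm by 190 mm) begins 51 mm behind the grasp point.
Start: joints at [-1.214, 0.321, -0.07, 1.45, 0.023, 1.371, -0.057], TCP at [0.219, 0.612, 0.223] pointing down, gripper open.
Joint ranges: [-2.86, 2.86], [-0.3, 2.09], [-1.38, 1.24], [0.06, 2.45], [-1.56, 4.7], [0.09, 2.05], [-2.69, 2.69]. Speed limits (rad/s): [2.57, 2.57, 3.14, 3.14, 3.14, 3.14, 3.14].

## Interface

Orientations are given as a rotation vector (axis times angle).
In Python, from bench import * gives the robot as it stands.
- The arm moves only by the shell command python3 -m jog 'ROWS' [OPENING] [FORCE]. ROWS is JSON, a list of rows, each a list of 4 numbers: the shift along the world's x, y, z in mm, then the turn about the world's z in rad. In form: [[x, y, z, twist], ...]. A call has exactly 8 rows; each row is the pose to reach, as a shift and turn from the pose commanded when the call began; what a row does not reach only later rows make up. A row lasts 1/8 s, in which the tool goes at most 62.5 mm and 10.7 degrees, less where a joint would pass 70% of its speed; a pose out of reach is approached as far as the arm can. A call with a gripper value outside its range is refused whole. OPENING is the opening, from -1 (shut) to 1 (fully open), set as the call begins (- or left out, the last holds). The fingers move at their own pace and stop on an object; FORCE is the grip in N (left out, the last holds). Time passes only in rows, so rows that repeat a pose let the fingers close, or fill a call up. It gives the time, the measured TCP pose, the force and the opening at its end, in the units of the state.
- get_state(): the state, without advancing time (a new reading comes with each control period).
- get_image(name): name is "scene" or "top" or "wrist"; returns a dict with "image" (400x640x3 uint8, red, green, blue), "fx", "fy", "cx", "cy" (pixels), "D" ([k1, k2, p1, p2, k3] as OpenCV has them; the pictures are not rectified), "position" and "rotation" of the camera in the world; the wrist camera has in their place "tool_from_camera" (4x4, takes a point from camera to tool coordinates, whose origin is the TCP and whose axes are the flange's). Camera axes: x right, y down, z forward; pixel columns grow to the right and rows downward; lengths in m; the calibration is good to about 2 mm. A picture is of the moment at which its call begins: read the wrist's pose just before it. There is no depth.
- close_job(): hands the job in, once; it reports no verdict.
The state is a dict: "time": time; "joint_positions": joint angles; "qd": joint speeds; "joint_torque": joint torques, N m; "position": TCP position; "tool_rot": TCP orientation; "ft_force": force on the tool from outside, world axes, zero at the start; "torque": the same for the moment, N m; "grip_width": opening from 0.0 (shut) to 1.0 (fully open).
Only numpy, scipy, OpenCV 4.12 (cv2) and the standard library are available. Lean on these libraries where they do the work, as an engineer would, in place of code of your own. Each camera call takes 0.05 s, during which the arm holds its last target. There are 200 camera calls.

## Task

Swing the sprung keeper bar back off the lid until its catch holds it, then press the dry box lid down gently, one corner at a time, until it sits flat and fully down on its gasket at all four corners. Then press the green trigger so that the keeper springs back across the sealed lid, and leave the other things on the bench where they are.

Things in the scene. Friction and masses are not known exactly. Their poses are not given: they have to be found in the camera images.
- drybox: Fixed square dark-wood dry box, 160 x 160 mm, rim 72 mm above the bench. Origin: centre of its underside, on the bench. x points to its far side (under the closed keeper bar), y to its left (keeper post and trigger side), z up. Keeper post axis at x +62, y +115 mm; grey trigger housing 34 x 100 mm, 64 mm tall, centred at x -110, y +138 mm.
- lid: Loose light-wood lid, about 0.45 kg: plate 164 x 164 x 10 mm over a 114 mm square plug 17 mm deep inside the box (5 mm play). Origin: centre of the plate's underside, 76 mm above the bench when sealed, to 84 at the start. It rests on four gasket corners; each yields at about 12 N and stays where pressed, then gives a springy 8 N/mm. Pressing one corner tips the lid, so the opposite one may lift.
- keeper (a joint): Angle (rad) of the level keeper bar, steel, radius 6 mm, 185 mm long, axis 108 mm above the bench. 0: closed, pointing to box -y over the two far corners. It grows clockwise seen from above, over the lid, against a spring (1 to 3.5 N at the knob). From about 1.4 it rides up a sprung ramp (some 4 N more); push past 1.6 (stop 1.70); the catch then holds it at about 1.57, pointing to box -x.
- keeper_knob (a point): Centre of the top of the red upright knob on the keeper bar, 150 mm from the post axis; the knob is 18 mm across, from 114 to 148 mm above the bench. Good to push or pinch.
- trigger (a joint): How far the trigger with its catch is pressed down (m): 0 up, 0.014 fully down, sprung up (about 3 N at the top, 5 N at the bottom). Pressed about 10 mm or more it frees the keeper, which springs back to 0.
- trigger_pad (a point): Centre of the top of the round green trigger pad, 28 mm across, 112 mm above the bench when up; it moves straight down. It stands 55 mm beyond the cocked keeper bar, on the side away from the lid.
- corner_nl (a point): Black 20 mm dot on the lid's top at its near left corner ('near' = box -x, 'left' = box +y), 70 mm from the lid's centre along each axis: where to press. Its top is at 94 mm or a few mm less above the bench at the start, 86 mm when sealed.
- corner_nr (a point): Black 20 mm dot on the lid's top at its near right corner ('near' = box -x, 'left' = box +y), 70 mm from the lid's centre along each axis: where to press. Its top is at 94 mm or a few mm less above the bench at the start, 86 mm when sealed.
- corner_fl (a point): Black 20 mm dot on the lid's top at its far left corner ('near' = box -x, 'left' = box +y), 70 mm from the lid's centre along each axis: where to press. Its top is at 94 mm or a few mm less above the bench at the start, 86 mm when sealed.
- corner_fr (a point): Black 20 mm dot on the lid's top at its far right corner ('near' = box -x, 'left' = box +y), 70 mm from the lid's centre along each axis: where to press. Its top is at 94 mm or a few mm less above the bench at the start, 86 mm when sealed.
- glue: Yellow glue bottle with a red cap, standing, 52 mm across, 140 mm tall; origin under its centre. Leave it alone.
- jar: Amber glass jar, standing, 66 mm across, 90 mm tall; origin under its centre. Leave it alone.
- tin: Empty aluminium cup, standing, 66 mm across, 100 mm tall; origin under its centre. Leave it alone.
- driver: Screwdriver with a red handle, lying along its x axis. Leave it alone.
- hammer: Hammer lying along its x axis. Leave it alone.
- file: Flat file with a wooden handle, 300 mm, lying along its x axis. Leave it alone.
- disc: Round wooden blank, 110 mm across, 16 mm thick. Leave it alone.
Not all that is in view belongs to the job. Leave any blue or red look-alike of the lid alone.

How it is judged:
By the outcome, as a careful person would: the job done as asked, in the order asked, and still so for the second after the job is handed in, with the robot touching nothing.
It also fails if it takes over 64 s, if anything falls off the work surface, if the arm or the gripper's body presses on something with over 40 N, if the wrist force passes 120 N, or if a joint passes its speed limit or range.

## Working session

There is one attempt and no reset: what is moved stays moved. The work goes in short steps, Python scripts to look and compute and a shell command to move; the robot and the scene stay as the last step left them, time stands still between calls to the robot, and variables do not carry over. Pictures are saved under pics/ and viewed, about 8 in all and at most 12, crops included, and the job is handed in when it is done.

```bash
ls; mkdir -p pics
cat > h.py <<'E'
from bench import *
import numpy as np, cv2
def grab(n,f):
    s=get_state(); d=get_image(n); cv2.imwrite(f,d["image"][:,:,::-1])
    np.save(f.replace('.png','.npy'),{**d,"state":s},allow_pickle=True); return d
def ray(d,u,v):
    K=np.array([[d["fx"],0,d["cx"]],[0,d["fy"],d["cy"]],[0,0,1.]])
    p=cv2.undistortPoints(np.array([[[u,v]]],float),K,np.array(d["D"],float))[0,0]
    return np.array(d["position"],float),np.array(d["rotation"],float)@np.array([p[0],p[1],1.])
def onz(d,u,v,z):
    o,r=ray(d,u,v); return o+r*(z-o[2])/r[2]
def load(f): return np.load(f,allow_pickle=True).item()
E
python3 - <<'E'
from h import *
for n in("scene","top"):
    d=grab(n,f"pics/{n}1.png"); print(n,d["position"],np.round(d["rotation"],3).tolist(),d["fx"],d["D"])
print(get_state())
a=cv2.imread("pics/scene1.png")
E
```

```text
pics
scene [ 1.32923963 -0.2127031   0.78867663] [-1.842, -1.448, 0.719] 391.97676505797955 [-0.00497493  0.          0.          0.          0.        ]
top [ 0.37164749 -0.04263227  1.61254373] [-2.176, 2.152, -0.096] 413.9881057250095 [-0.08119803  0.          0.          0.          0.        ]
{'time': 0.1, 'joint_positions': array([-1.21390375,  0.32176031, -0.07008406,  1.45152673,  0.02257061,
        1.37082879, -0.05688643]), 'qd': array([ 2.74152428e-04, -1.74831064e-03,  6.87251333e-05, -1.79939161e-03,
        7.41151474e-04,  1.49324980e-03, -3.28279528e-04]), 'joint_torque': array([ 2.44359981e-04, -4.92571807e+01, -4.05347329e-01, -3.13395989e+01,
       -6.39188569e-02,  3.95436853e-02,  9.41457370e-05]), 'position': array([0.21834687, 0.61170313, 0.22157665]), 'tool_rot': array([-5.35731887e-01, -3.09534014e+00,  2.70331051e-03]), 'ft_force': array([ 0.16133439, -0.28961881,  0.13583449]), 'torque': array([-0.04334812,  0.02128827,  0.03652127]), 'grip_width': 0.9962887055938221}
```

View pics/top1.png

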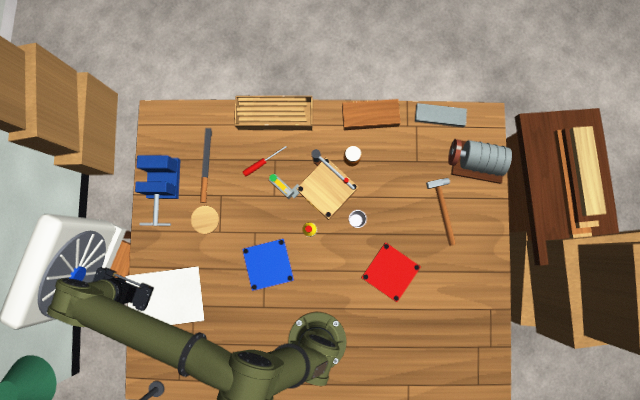

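View pics/scene1.png

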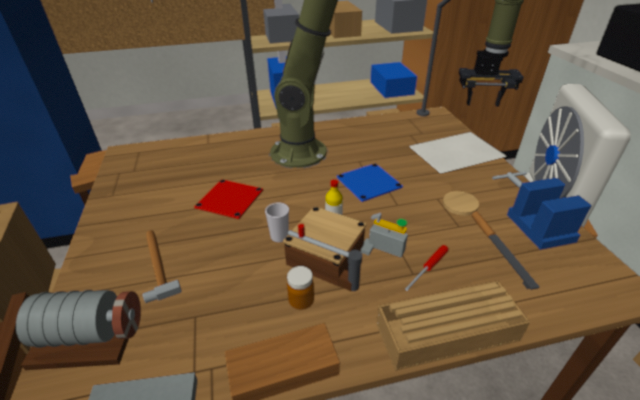

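```bash
sed -i 's/np.array(d\["rotation"\],float)@/cv2.Rodrigues(np.array(d["rotation"],float))[0]@/' h.py
python3 - <<'E'
from h import *
t=load("pics/top1.npy"); s=load("pics/scene1.npy")
def blobs(d,lo,hi,x0,y0,x1,y1,amin=3):
    im=cv2.cvtColor(np.ascontiguousarray(d["image"]),cv2.COLOR_RGB2HSV)[y0:y1,x0:x1]
    m=cv2.inRange(im,np.array(lo),np.array(hi)); n,_,st,c=cv2.connectedComponentsWithStats(m)
    return [(round(c[i][0]+x0,1),round(c[i][1]+y0,1),int(st[i][4])) for i in range(1,n) if st[i][4]>=amin]
R=(260,140,375,240)
for nm,lo,hi,z in(("black",(0,0,0),(180,255,50),.092),("red",(0,150,120),(8,255,255),.148),("green",(45,120,80),(85,255,255),.112)):
    for b in blobs(t,lo,hi,*R): print("top",nm,b,np.round(onz(t,b[0],b[1],z),4))
for nm,lo,hi,z in(("black",(0,0,0),(180,255,50),.092),("red",(0,150,120),(8,255,255),.14),("green",(45,120,80),(85,255,255),.112)):
    for b in blobs(s,lo,hi,260,175,415,310): print("scene",nm,b,np.round(onz(s,b[0],b[1],z),4))
for nm,u,v,z in(("postbase",316,153,.108),("glue",310,229,.14),("cup",358,217,.1),("jar",353,153,.09)): print(nm,np.round(onz(t,u,v,z),3))
a=cv2.resize(t["image"][135:245,255:375,::-1],None,fx=5,fy=5,interpolation=cv2.INTER_CUBIC)
b=cv2.resize(s["image"][175:315,250:420,::-1],None,fx=4,fy=4,interpolation=cv2.INTER_CUBIC)
cv2.imwrite("pics/c1.png",a); cv2.imwrite("pics/c2.png",b)
E
```

```text
top black (np.float64(315.9), np.float64(159.6), 19) [0.6819 0.008  0.092 ]
top black (np.float64(326.5), np.float64(160.0), 4) [ 0.6807 -0.0316  0.092 ]
top black (np.float64(354.8), np.float64(185.8), 4) [ 0.5846 -0.1375  0.092 ]
top black (np.float64(300.4), np.float64(188.2), 12) [0.5736 0.064  0.092 ]
top black (np.float64(328.0), np.float64(213.8), 10) [ 0.4796 -0.0393  0.092 ]
top red (np.float64(262.2), np.float64(161.9), 38) [0.6605 0.1998 0.148 ]
top red (np.float64(345.9), np.float64(179.6), 17) [ 0.5988 -0.1021  0.148 ]
top red (np.float64(308.1), np.float64(228.5), 34) [0.4228 0.0303 0.148 ]
top green (np.float64(272.6), np.float64(177.2), 41) [0.6107 0.1657 0.112 ]
scene black (np.float64(315.2), np.float64(208.6), 5) [ 0.4774 -0.0361  0.092 ]
scene black (np.float64(360.5), np.float64(223.7), 6) [0.5714 0.0683 0.092 ]
scene black (np.float64(358.4), np.float64(244.0), 81) [0.6453 0.0388 0.092 ]
scene black (np.float64(288.5), np.float64(238.5), 8) [ 0.5815 -0.1308  0.092 ]
scene black (np.float64(336.8), np.float64(256.9), 12) [ 0.6759 -0.0265  0.092 ]
scene black (np.float64(343.7), np.float64(265.9), 99) [ 0.7087 -0.0183  0.092 ]
scene black (np.float64(356.9), np.float64(273.6), 119) [0.7398 0.005  0.092 ]
scene black (np.float64(337.0), np.float64(265.0), 3) [ 0.702  -0.0331  0.092 ]
scene red (np.float64(333.6), np.float64(182.0), 47) [0.4293 0.0303 0.14  ]
scene red (np.float64(300.0), np.float64(228.4), 47) [ 0.6037 -0.1024  0.14  ]
scene green (np.float64(401.5), np.float64(222.0), 62) [0.6132 0.1668 0.112 ]
postbase [0.703 0.007 0.108]
glue [0.421 0.024 0.14 ]
cup [ 0.469 -0.149  0.1  ]
jar [ 0.709 -0.13   0.09 ]
```

View pics/c1.png

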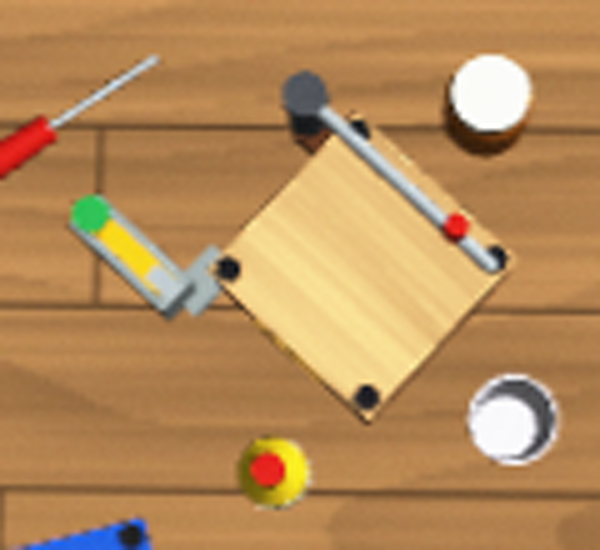

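View pics/c2.png

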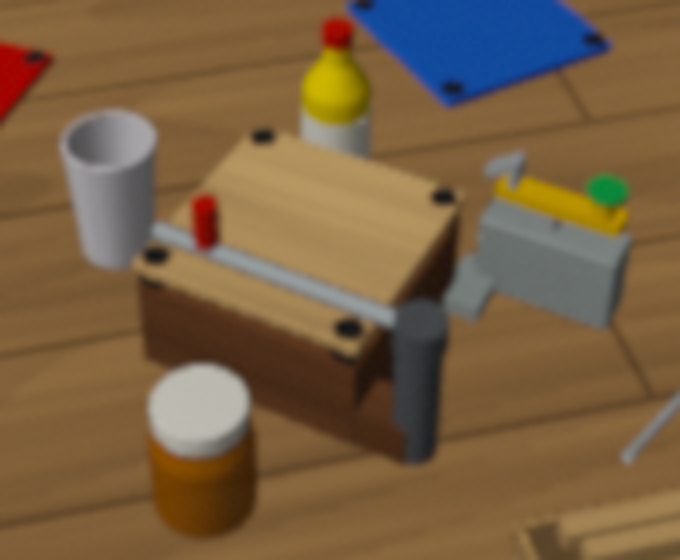

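The pale-wood lid (top view centre 328,188) has the keeper bar over it, so it is the real one. The blue sheet (268,263) and red sheet (391,271) are look-alikes. Knob is at (346,180), pad at (273,177) and post at (316,153). The geometry agrees with the description to about 2 mm.

```bash
python3 -m jog '[[28,-53,0,0.1],[56,-106,0,0.2],[84,-159,0,0.3],[112,-212,0,0.4],[140,-265,0,0.5],[168,-318,0,0.6],[196,-371,0,0.7],[224,-424,0,0.8]]' 1 20
python3 -m jog '[[28,-53,0,0],[56,-106,0,0],[84,-159,0,0],[112,-212,0,0],[140,-265,0,0],[159,-290,-10,0],[159,-290,-20,0],[159,-290,-20,0]]'
python3 - <<'E'
from h import *
s=get_state(); print(s["time"],s["position"],s["tool_rot"],s["joint_positions"])
c=np.array([.5783,-.034]); a=np.radians(-42.2); ex=np.array([np.cos(a),np.sin(a)]); ey=np.array([-ex[1],ex[0]])
print("post",c+.062*ex+.115*ey)
p=np.array([.702,.008])
for th in np.arange(0,1.70,.2).tolist()+[1.57,1.66]: print(round(th,2),np.round(1000*(p+.15*(-np.cos(th)*ey-np.sin(th)*ex)),1), np.round(1000*.15*((1-np.cos(th))*ey-np.sin(th)*ex),0))
E
```

```text
time: 1.1
position: [0.4429, 0.1863, 0.2225]
tool_rot: [-0.717, 3.059, 0.0]
ft_force: [0.0, 0.7, 0.2]
grip_width: 0.997
time: 2.1
position: [0.6004, -0.1006, 0.201]
tool_rot: [0.713, -3.057, -0.003]
ft_force: [0.5, 0.7, -0.3]
grip_width: 0.999
2.1 [ 0.60040262 -0.1005543   0.20102696] [ 7.12584295e-01 -3.05671803e+00 -2.68213947e-03] [-0.34659562  0.26903169  0.56472485  1.60543531 -0.14797818  1.31344283
  2.26896254]
post [0.70147775 0.00954585]
0.0 [ 601.2 -103.1] [0. 0.]
0.2 [581.2 -80.9] [-20.  22.]
0.4 [565.9 -55.1] [-35.  48.]
0.6 [556.1 -26.8] [-45.  76.]
0.8 [552.1   2.9] [-49. 106.]
1.0 [554.1  32.7] [-47. 136.]
1.2 [561.9  61.6] [-39. 165.]
1.4 [575.4  88.4] [-26. 192.]
1.6 [593.9 112. ] [ -7. 215.]
1.57 [590.8 108.7] [-10. 212.]
1.66 [600.3 118.3] [ -1. 221.]
```

```bash
python3 -m jog '[[0,0,-20,0],[0,0,-40,0],[0,0,-55,0],[0,0,-68,0],[0,0,-68,0],[0,0,-68,0],[0,0,-68,0],[0,0,-68,0]]' 1 20
python3 -m jog '[[0,0,0,0],[0,0,0,0],[0,0,0,0],[0,0,0,0],[0,0,0,0],[0,0,0,0],[0,0,0,0],[0,0,0,0]]' -1 20
python3 -c "
from h import *
s=get_state();print(s['time'],s['position'],s['ft_force'])
grab('scene','pics/s2.png');a=load('pics/s2.npy')['image'][150:310,230:430,::-1]
cv2.imwrite('pics/s2c.png',cv2.resize(a,None,fx=3.5,fy=3.5,interpolation=cv2.INTER_CUBIC))"
```

```text
time: 3.1
position: [0.6019, -0.1019, 0.1352]
tool_rot: [-0.712, 3.059, -0.0]
ft_force: [0.4, 0.8, 0.3]
grip_width: 1.0
time: 4.1
position: [0.6008, -0.0999, 0.1344]
tool_rot: [0.713, -3.058, -0.005]
ft_force: [-1.6, 2.8, 3.4]
grip_width: 0.198
4.1 [ 0.60076935 -0.09992187  0.13440801] [-1.64964547  2.82794534  3.36834712]
```

View pics/s2c.png

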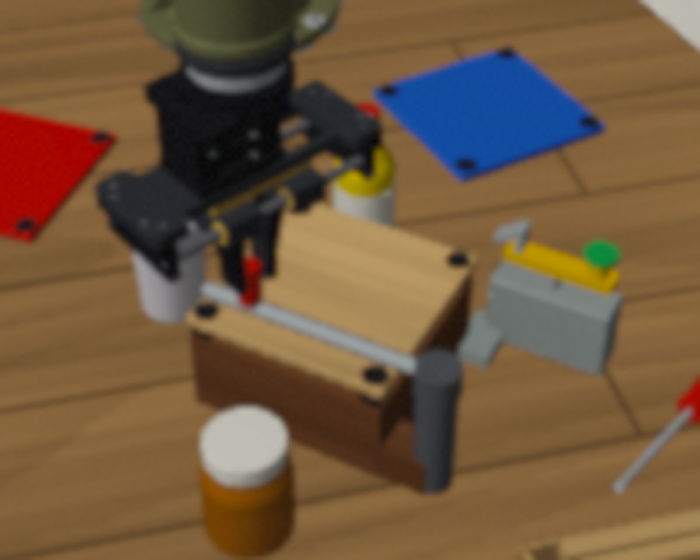

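Closed on the knob (width 17 mm, 18 mm nominal). Now swinging along the arc.

```bash
python3 -m jog '[[-11,11,0,-0.05],[-20,22,0,-0.1],[-28,35,0,-0.15],[-35,48,0,-0.2],[-41,62,0,-0.25],[-45,76,0,-0.3],[-48,91,0,-0.35],[-49,106,0,-0.4]]'
python3 -m jog '[[0,15,0,-0.05],[2,30,0,-0.1],[5,44,0,-0.15],[10,59,0,-0.2],[16,72,0,-0.25],[23,86,0,-0.3],[23,86,0,-0.3],[23,86,0,-0.3]]'
```

```text
time: 5.15
position: [0.5509, 0.0013, 0.1342]
tool_rot: [0.083, -3.137, 0.005]
ft_force: [-3.1, -3.7, 1.6]
grip_width: 0.198
time: 6.15
position: [0.5746, 0.0889, 0.1342]
tool_rot: [-0.38, -3.117, 0.002]
ft_force: [-3.7, -1.4, 1.1]
grip_width: 0.196
```

```bash
python3 -m jog '[[4,6,0,-0.05],[9,12,0,-0.05],[14,18,0,-0.1],[19,23,0,-0.1],[23,27,0,-0.1],[27,31,0,-0.1],[27,31,0,-0.1],[27,31,0,-0.1]]'
```

```text
time: 7.15
position: [0.6022, 0.1206, 0.1342]
tool_rot: [-0.536, -3.095, 0.001]
ft_force: [-3.3, -1.8, -2.5]
grip_width: 0.199
```

```bash
python3 -m jog '[[-3,-3,0,0],[-6,-6,0,0],[-9,-9,0,0],[-11,-11,0,0],[-11,-11,0,0],[-11,-11,0,0],[-11,-11,0,0],[-11,-11,0,0]]'
```

```text
time: 8.15
position: [0.5928, 0.1109, 0.1345]
tool_rot: [0.535, 3.093, 0.002]
ft_force: [4.3, 0.0, -10.1]
grip_width: 0.194
```

```bash
python3 -m jog '[[0,0,0,0],[0,0,0,0],[0,0,0,0],[0,0,0,0],[0,0,15,0],[0,0,30,0],[0,0,50,0],[0,0,70,0]]' 0.6
python3 - <<'E'
from h import *
d=grab('top','pics/t3.png');a=d['image'][135:245,255:375,::-1]
s=grab('scene','pics/s3.png');b=s['image'][160:310,230:430,::-1]
a=cv2.resize(a,(480,440),interpolation=cv2.INTER_CUBIC);b=cv2.resize(b,(587,440),interpolation=cv2.INTER_CUBIC)
cv2.imwrite('pics/c3.png',cv2.resize(np.hstack([a,b]),None,fx=.74,fy=.74))
E
```

```text
time: 9.15
position: [0.5919, 0.1103, 0.2066]
tool_rot: [0.536, 3.094, 0.001]
ft_force: [-0.3, -0.7, -1.2]
grip_width: 0.797
```

View pics/c3.png

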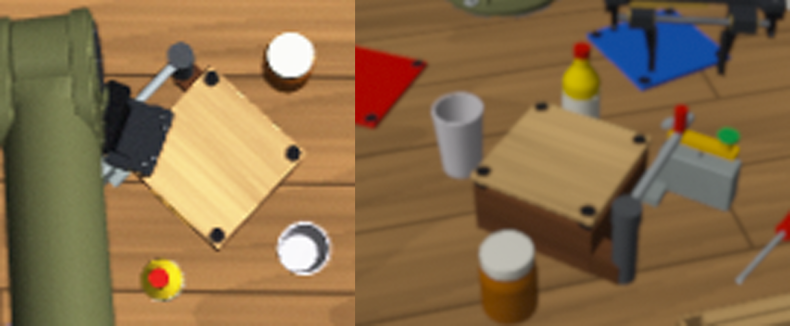

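The keeper is held cocked, with its knob beside the trigger in the right-hand view, and all the far dots are clear now. Next I'll triangulate the dots.

```bash
cat >> h.py <<'E'
def blobs(d,x0,y0,x1,y1,lo=(0,0,0),hi=(180,255,50),amin=4,amax=60):
    im=cv2.cvtColor(np.ascontiguousarray(d["image"]),cv2.COLOR_RGB2HSV)[y0:y1,x0:x1]
    m=cv2.inRange(im,np.array(lo),np.array(hi)); n,L,st,c=cv2.connectedComponentsWithStats(m)
    g=255.-im[:,:,2]; out=[]
    for i in range(1,n):
        if amin<=st[i][4]<=amax:
            k=cv2.dilate((L==i).astype(np.uint8),np.ones((3,3))); w=k*np.clip(g-120,0,None); ys,xs=np.mgrid[:w.shape[0],:w.shape[1]]
            out.append(((w*xs).sum()/w.sum()+x0,(w*ys).sum()/w.sum()+y0))
    return out
def tri(d1,p1,d2,p2):
    (a,u),(b,v)=ray(d1,*p1),ray(d2,*p2); u/=np.linalg.norm(u); v/=np.linalg.norm(v)
    k=np.linalg.lstsq(np.c_[u,-v],b-a,rcond=None)[0]; q=a+k[0]*u;r=b+k[1]*v; return (q+r)/2,np.linalg.norm(q-r)
def dots(t,s):
    T=blobs(t,285,150,375,225); S=blobs(s,280,195,375,270)
    for n,e in dict(nl=(.5725,.066),nr=(.4785,-.038),fl=(.680,-.028),fr=(.583,-.134)).items():
        f=lambda d,B:[b for b in B if np.hypot(*(onz(d,*b,.09)[:2]-e))<.013]
        a,b=f(t,T),f(s,S)
        print(n,[np.round(onz(t,*x,.088)*1000,1)[:2] for x in a],[np.round(onz(s,*x,.088)*1000,1)[:2] for x in b],[(np.round(1000*tri(t,x,s,y)[0],1),round(1000*tri(t,x,s,y)[1],1)) for x in a for y in b])
E
python3 - <<'E'
from h import *
dots(load('pics/t3.npy'),load('pics/s3.npy'))
print("before");dots(load('pics/top1.npy'),load('pics/scene1.npy'))
E
```

```text
nl [] [array([567. ,  70.1])] []
nr [array([478.9, -38.9])] [array([472.2, -35.1])] [(array([478.7, -37.7,  93.5]), np.float64(2.5))]
fl [array([677.7, -29.8])] [array([671.9, -25.1])] [(array([677. , -28.3,  93.7]), np.float64(3.3))]
fr [array([ 583.3, -133.4])] [array([ 576.8, -130.4])] [(array([ 582.7, -132.1,   93.7]), np.float64(2.0))]
before
nl [array([573.6,  64.9])] [array([567. ,  70.1])] [(array([573.3,  66.1,  94. ]), np.float64(3.2))]
nr [array([478.9, -39. ])] [array([472.3, -35.1])] [(array([478.8, -37.8,  93.5]), np.float64(2.5))]
fl [array([681.2, -32.2])] [array([671.9, -25.1])] [(array([679.9, -29.9,  97. ]), np.float64(4.9))]
fr [array([ 585.5, -136.2])] [array([ 576.8, -130.4])] [(array([ 584.7, -133.5,   95.8]), np.float64(4.5))]
```

```bash
python3 -m jog '[[-2,-30,0,-0.18],[-4,-60,0,-0.36],[-6,-95,0,-0.54],[-8,-130,-15,-0.72],[-9,-165,-30,-0.9],[-9,-200,-50,-1.08],[-9,-225,-70,-1.26],[-9,-242,-85,-1.44]]' -1 20
python3 -m jog '[[0,0,-10,0],[0,0,-20,0],[0,0,-24,0],[0,0,-26,0],[0,0,-28,0],[0,0,-29,0],[0,0,-30,0],[0,0,-30,0]]'
```

```text
time: 10.25
position: [0.5817, -0.1333, 0.1185]
tool_rot: [-2.451, -1.964, 0.002]
ft_force: [1.0, 0.3, -0.3]
grip_width: 0.028
time: 11.25
position: [0.5829, -0.1312, 0.0918]
tool_rot: [-2.442, -1.974, -0.003]
ft_force: [-5.6, 2.3, 12.4]
grip_width: 0.004
```

```bash
python3 -m jog '[[0,0,-2,0],[0,0,-3,0],[0,0,-3,0],[0,0,22,0],[-4,65,25,0],[-7,130,25,0],[-10,198,20,0],[-10,198,6,0]]'
python3 -m jog '[[0,0,-2,0],[0,0,-4,0],[0,0,-6,0],[0,0,-7,0],[0,0,-8,0],[0,0,-9,0],[0,0,-9,0],[0,0,-9,0]]'
```

```text
time: 12.25
position: [0.573, 0.0733, 0.0961]
tool_rot: [-2.433, -1.985, -0.006]
ft_force: [-0.0, 0.4, 0.6]
grip_width: 0.005
time: 13.25
position: [0.573, 0.065, 0.0892]
tool_rot: [-2.446, -1.969, -0.003]
ft_force: [-6.0, 2.8, 14.5]
grip_width: 0.008
```

```bash
python3 -m jog '[[0,0,20,0],[40,-36,22,0],[80,-72,22,0],[104,-94,20,0],[104,-94,8,0],[104,-94,4,0],[104,-94,2,0],[104,-94,0,0]]'
python3 -m jog '[[0,0,0,0],[0,0,20,0],[-45,-4,24,0],[-95,-6,24,0],[-145,-8,24,0],[-198,-10,20,0],[-198,-10,8,0],[-198,-10,4,0]]'
python3 -m jog '[[0,0,-2,0],[0,0,-3,0],[0,0,-4,0],[0,0,-4,0],[0,0,-4,0],[0,0,-4,0],[0,0,-4,0],[0,0,-4,0]]'
```

```text
time: 14.25
position: [0.677, -0.0314, 0.0894]
tool_rot: [2.442, 1.968, -0.0]
ft_force: [-0.9, -6.1, 10.1]
grip_width: 0.005
time: 15.25
position: [0.4779, -0.036, 0.0911]
tool_rot: [-2.44, -1.974, -0.001]
ft_force: [-5.6, 2.9, 9.8]
grip_width: 0.007
time: 16.25
position: [0.4781, -0.0363, 0.0873]
tool_rot: [-2.44, -1.973, 0.005]
ft_force: [-9.5, 4.7, 12.9]
grip_width: 0.004
```

```bash
python3 -m jog '[[0,0,-1,0],[0,0,-2,0],[0,0,20,0],[60,4,22,0],[120,8,22,0],[170,10,22,0],[198,10,18,0],[198,10,6,0]]'
python3 -m jog '[[0,0,-2,0],[0,0,-4,0],[0,0,-5,0],[0,0,-6,0],[0,0,-7,0],[0,0,-8,0],[0,0,-8,0],[0,0,-8,0]]'
python3 -m jog '[[0,0,20,0],[-40,36,24,0],[-80,72,24,0],[-104,94,20,0],[-104,94,5,0],[-104,94,2,0],[-104,94,0,0],[-104,94,0,0]]'
python3 -m jog '[[0,0,20,0],[4,-65,24,0],[7,-130,24,0],[10,-198,20,0],[10,-198,5,0],[10,-198,2,0],[10,-198,0,0],[10,-198,0,0]]'
```

```text
time: 17.25
position: [0.6792, -0.0275, 0.0908]
tool_rot: [2.44, 1.975, -0.003]
ft_force: [0.1, -0.1, 0.1]
grip_width: 0.007
time: 18.25
position: [0.6779, -0.0278, 0.0877]
tool_rot: [2.442, 1.973, 0.006]
ft_force: [-0.2, 0.7, 12.5]
grip_width: 0.001
time: 19.25
position: [0.5721, 0.0676, 0.0855]
tool_rot: [-2.441, -1.971, -0.0]
ft_force: [-5.7, 5.3, 9.7]
grip_width: 0.003
time: 20.25
position: [0.5833, -0.1361, 0.0871]
tool_rot: [2.441, 1.968, -0.003]
ft_force: [-2.4, -5.8, 10.6]
grip_width: 0.002
```

```bash
python3 -m jog '[[0,0,-1,0],[0,0,-2,0],[0,0,-2,0],[0,0,-2,0],[0,0,-2,0],[0,0,-2,0],[0,0,-2,0],[0,0,-2,0]]'
python3 -m jog '[[0,0,20,0],[-35,32,24,0],[-70,64,24,0],[-104,94,20,0],[-104,94,5,0],[-104,94,2,0],[-104,94,0,0],[-104,94,0,0]]'
```

```text
time: 21.25
position: [0.5835, -0.136, 0.0856]
tool_rot: [2.441, 1.968, -0.002]
ft_force: [-2.6, -6.3, 13.5]
grip_width: 0.002
time: 22.25
position: [0.4788, -0.0362, 0.0841]
tool_rot: [-2.441, -1.97, 0.002]
ft_force: [-8.0, 7.6, 19.6]
grip_width: 0.003
```

```bash
python3 -m jog '[[0,0,20,0],[60,4,22,0],[120,8,22,0],[170,10,22,0],[198,10,18,0],[198,10,4,0],[198,10,1,0],[198,10,0,0]]'
python3 -m jog '[[0,0,20,0],[-40,36,24,0],[-80,72,24,0],[-104,94,20,0],[-104,94,5,0],[-104,94,2,0],[-104,94,0,0],[-104,94,0,0]]'
```

```text
time: 23.25
position: [0.6802, -0.0299, 0.0851]
tool_rot: [2.44, 1.968, 0.008]
ft_force: [4.0, 0.1, 12.3]
grip_width: 0.003
time: 24.25
position: [0.5721, 0.0675, 0.0843]
tool_rot: [-2.44, -1.97, 0.0]
ft_force: [-8.5, 5.1, 19.6]
grip_width: 0.004
```

```bash
python3 -m jog '[[0,0,20,0],[40,-36,22,0],[80,-72,22,0],[104,-94,18,0],[104,-94,4,0],[104,-94,0,0],[104,-94,-2,0],[104,-94,-2,0]]'
python3 -m jog '[[0,0,-1,0],[0,0,-1,0],[0,0,20,0],[-40,-45,24,0],[-80,-90,22,0],[-94,-104,5,0],[-94,-104,0,0],[-94,-104,-1,0]]'
```

```text
time: 25.25
position: [0.6774, -0.0328, 0.0845]
tool_rot: [2.441, 1.967, -0.001]
ft_force: [-2.5, -6.2, 16.0]
grip_width: 0.007
time: 26.25
position: [0.5801, -0.1355, 0.083]
tool_rot: [-2.446, -1.97, 0.007]
ft_force: [-12.1, -3.8, 28.4]
grip_width: 0.005
```

```bash
python3 -m jog '[[0,0,20,0],[40,45,22,0],[80,90,22,0],[97,104,6,0],[97,104,3,0],[97,104,1,0],[97,104,0,0],[97,104,0,0]]'
python3 -m jog '[[0,0,20,0],[-40,36,24,0],[-80,72,24,0],[-104,94,20,0],[-104,94,5,0],[-104,94,3,0],[-104,94,2,0],[-104,94,2,0]]'
```

```text
time: 27.25
position: [0.683, -0.02, 0.0841]
tool_rot: [-2.436, -1.979, -0.018]
ft_force: [-1.2, 9.9, 18.7]
grip_width: 0.003
time: 28.25
position: [0.5752, 0.069, 0.0839]
tool_rot: [-2.438, -1.971, -0.002]
ft_force: [-9.3, 7.5, 21.8]
grip_width: 0.004
```

```bash
python3 -m jog '[[0,0,40,0],[0,0,90,0],[10,30,110,0],[20,60,110,0],[36,100,110,0],[36,100,110,0],[36,100,110,0],[36,100,110,0]]'
python3 - <<'E'
from h import *
t=grab('top','pics/t4.png');s=grab('scene','pics/s4.png'); dots(t,s)
im=cv2.cvtColor(np.ascontiguousarray(s["image"]),cv2.COLOR_RGB2HSV)
a=s['image'][165:305,250:430,::-1]; cv2.imwrite('pics/c4.png',cv2.resize(a,None,fx=4.2,fy=4.2,interpolation=cv2.INTER_CUBIC))
E
```

```text
time: 29.25
position: [0.6116, 0.1638, 0.1915]
tool_rot: [2.447, 1.97, -0.001]
ft_force: [-0.1, -0.8, -0.4]
grip_width: 0.007
nl [array([571.8,  65.8])] [array([574.4,  68.7])] [(array([572.5,  67.6,  86.5]), np.float64(3.5))]
nr [array([479.3, -39.4])] [array([481.5, -37.1])] [(array([479.7, -38.1,  86.7]), np.float64(2.6))]
fl [array([677.4, -25.7])] [array([679.9, -24.2])] [(array([678. , -24.7,  86.1]), np.float64(2.0))]
fr [array([ 584.5, -131.5])] [array([ 587.2, -129.4])] [(array([ 585. , -130.4,   86.1]), np.float64(2.5))]
```

View pics/c4.png

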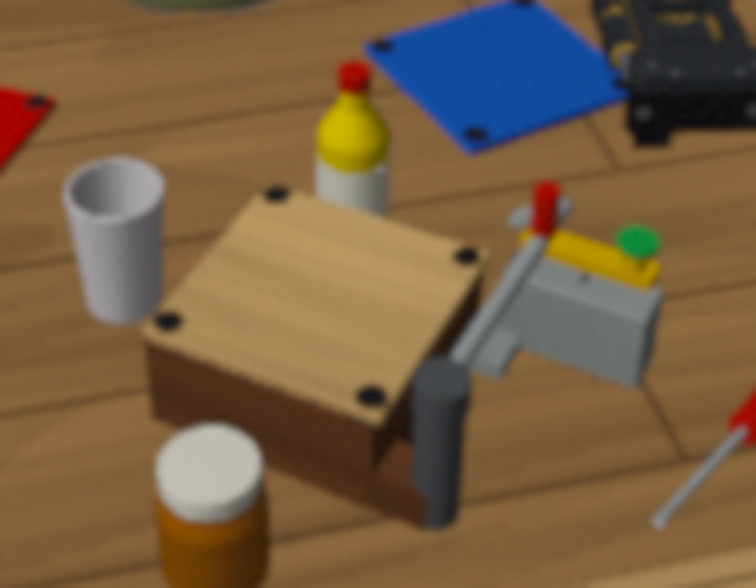

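All four dots now triangulate to 86.1–86.7 mm (sealed is 86). The near pair reads about 0.5 mm high, so one more light pass over all four.

```bash
python3 -m jog '[[-20,-50,0,0],[-39,-98,-20,0],[-39,-98,-60,0],[-39,-98,-95,0],[-39,-98,-104,0],[-39,-98,-108,0],[-39,-98,-111,0],[-39,-98,-111,0]]'
python3 -m jog '[[0,0,20,0],[-30,-34,24,0],[-60,-68,24,0],[-94,-105,20,0],[-94,-105,5,0],[-94,-105,2,0],[-94,-105,0,0],[-94,-105,0,0]]'
python3 -m jog '[[0,0,20,0],[35,-30,24,0],[70,-60,24,0],[106,-93,20,0],[106,-93,5,0],[106,-93,2,0],[106,-93,0,0],[106,-93,0,0]]'
python3 -m jog '[[0,0,20,0],[30,34,24,0],[60,68,24,0],[94,105,20,0],[94,105,5,0],[94,105,2,0],[94,105,0,0],[94,105,0,0]]'
```

```text
time: 30.35
position: [0.5727, 0.0678, 0.0843]
tool_rot: [-2.443, -1.972, -0.001]
ft_force: [-9.5, 0.1, 18.3]
grip_width: 0.006
time: 31.35
position: [0.4783, -0.038, 0.0834]
tool_rot: [-2.443, -1.972, 0.005]
ft_force: [-12.4, -2.4, 26.4]
grip_width: 0.006
time: 32.35
position: [0.5865, -0.1334, 0.0847]
tool_rot: [2.439, 1.968, 0.001]
ft_force: [-1.3, -5.7, 15.4]
grip_width: 0.003
time: 33.35
position: [0.68, -0.0204, 0.0845]
tool_rot: [-2.439, -1.975, -0.013]
ft_force: [-0.4, 8.9, 16.4]
grip_width: 0.002
```

```bash
python3 -m jog '[[0,0,50,0],[0,0,100,0],[-15,45,111,0],[-32,95,111,0],[-50,145,111,0],[-67,192,111,0],[-67,192,80,0],[-67,192,55,0]]'
python3 - <<'E'
from h import *
t=grab('top','pics/t5.png');s=grab('scene','pics/s5.png'); dots(t,s)
print(get_state()['position'])
E
```

```text
time: 34.35
position: [0.6092, 0.1674, 0.1342]
tool_rot: [-2.442, -1.974, 0.003]
ft_force: [0.0, -0.0, 0.4]
grip_width: 0.006
nl [array([573.3,  66.1])] [array([576.3,  67.7])] [(array([573.9,  67.4,  85.9]), np.float64(2.4))]
nr [array([479.5, -37.6])] [] []
fl [array([677.4, -27.8])] [array([679.8, -26.4])] [(array([678. , -26.8,  86.2]), np.float64(1.9))]
fr [array([ 583.1, -132.3])] [array([ 585.4, -129.6])] [(array([ 583.5, -130.9,   86.5]), np.float64(3.0))]
[0.60781392 0.16619782 0.13244024]
```

The lid is flat, at about 86 mm within half a millimetre. Pressing the trigger.

```bash
python3 -m jog '[[0,0,-10,0],[0,0,-20,0],[0,0,-28,0],[0,0,-32,0],[0,0,-36,0],[0,0,-38,0],[0,0,-38,0],[0,0,-38,0]]'
python3 -c "
from h import *
s=grab('scene','pics/s6.png');a=s['image'][165:305,250:430,::-1]; cv2.imwrite('pics/c6.png',cv2.resize(a,None,fx=4.2,fy=4.2,interpolation=cv2.INTER_CUBIC))"
```

```text
time: 35.45
position: [0.6118, 0.1669, 0.0983]
tool_rot: [2.444, 1.974, 0.001]
ft_force: [-2.1, -1.4, 6.4]
grip_width: 0.007
```

View pics/c6.png

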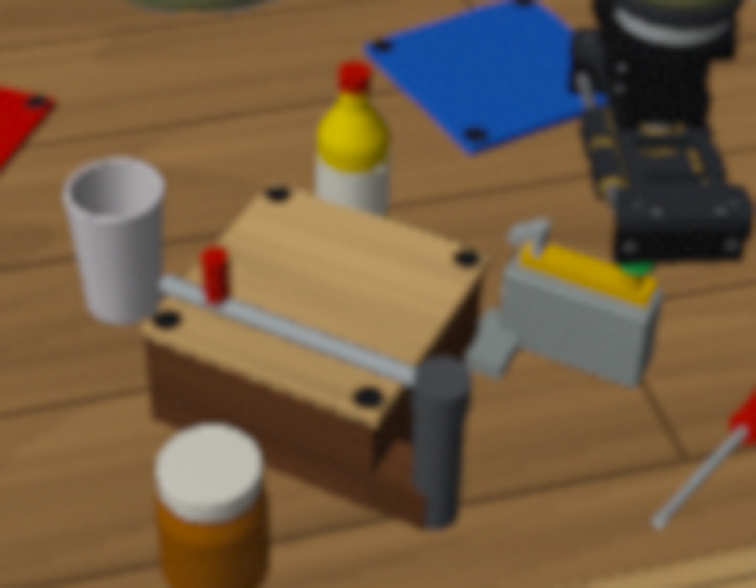

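The keeper has sprung back across the lid, with the knob near crop (215,275). Now lift clear, check and hand in.

```bash
python3 -m jog '[[0,0,15,0],[0,0,35,0],[0,0,70,0],[-5,20,100,0],[-10,50,120,0],[-10,80,130,0],[-10,80,130,0],[-10,80,130,0]]'
python3 - <<'E'
from h import *
t=grab('top','pics/t7.png');s=grab('scene','pics/s7.png'); dots(t,s)
for nm,f in(("now",s),("start",load('pics/scene1.npy'))): print(nm,[np.round(b,1) for b in blobs(f,285,215,320,240,(0,150,120),(8,255,255),amax=90)])
d=cv2.absdiff(load('pics/scene1.npy')['image'],s['image'])
cv2.imwrite('pics/c7.png',np.vstack([s['image'][120:400,:,::-1],d[120:400]*2]))
E
```

```text
time: 36.5
position: [0.6015, 0.2463, 0.2279]
tool_rot: [2.444, 1.973, -0.001]
ft_force: [0.1, 0.6, 0.7]
grip_width: 0.006
nl [array([573.2,  66.1])] [array([576.9,  67.5])] [(array([573.9,  67.4,  85.3]), np.float64(2.3))]
nr [array([479.6, -37.6])] [] []
fl [] [array([679.8, -26.4])] []
fr [] [array([ 585.4, -129.6])] []
now [array([301.9, 231.7])]
start [array([301.7, 230.8])]
```

View pics/c7.png

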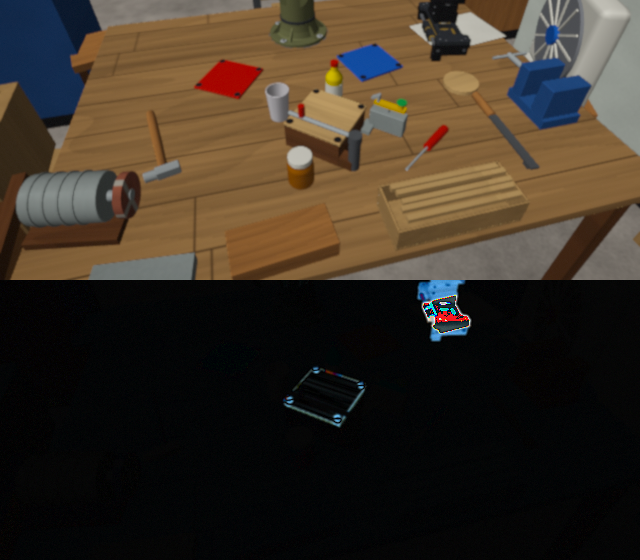

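```bash
python3 -c "
from bench import *
print(close_job())"
```

```text
the job is handed in; nothing more can be done
None
```

The job is done and handed in at about 36.5 s. The lid is sealed and the keeper is back across it.

**What I did:** I pinched the keeper knob and swung the bar past 1.6 rad until its catch held. I then pressed the lid's corners down a few millimetres at a time, going round in several passes. Sampled vertical forces peaked at about 28 N. Last, I pressed the green trigger about 14 mm, the keeper sprang back, and I backed the arm clear.

**What the last checks showed:**
- **Lid before the trigger:** three of the four dots triangulated to 85.9–86.5 mm (86 is sealed). The near-right dot was not found in the scene camera on that check, but it read 86.7 mm one pass earlier and was pressed again to 26 N. All four corners pushed back with 15–26 N on the last pass, above the 12 N yield, so I took each as fully down.
- **Lid at the end:** only the near-left dot could be triangulated, at 85.3 mm, because the bar covers the far dots from above and the near-right dot was again not found in the scene camera.
- **Keeper:** its knob was detected within 1 pixel of its starting place in the scene camera, so it is closed.
- **Bench:** the before/after difference in the scene camera shows only the lid and the arm changed. Nothing else moved.

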